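Slide the sauce pot between two pans to the rear cooking zone

TASK

Push the small lidded sauce pot from the front cooking zone of the hob back through the narrow gap between the two big pans, until it stands centred on the small rear cooking zone. It is full, so push it by its side along the glass with the fingertips: never lift or tip it or touch its lid, and do not shove against the big pans. Leave everything else where it is.

Things in the scene. Friction and masses are not known exactly. Their poses are not given: they have to be found in the camera images.
- hob: Black glass induction hob lying on the worktop, 400 mm (its x) by 640 mm (its y), its glass top 6 mm above the worktop. Origin: centre of its underside. Its +x points from the front edge (towards the robot, with the printed touch controls) to the rear, +y to its left; it may be turned up to 0.2 rad. Four zones are printed as grey rings with a small cross in the middle: large ones left and right (under the big pans), small ones of 140 mm inner diameter front and rear. Fixed.
- front_zone (a point): Centre of the small front cooking zone, on the glass top, 95 mm in front of the hob's centre. The sauce pot starts near it.
- rear_zone (a point): Centre of the small rear cooking zone (ring of 140 mm inner diameter), on the glass top, 95 mm behind the hob's centre. The goal of the sauce pot.
- sauce_pot: Small straight-sided round steel pot without handles, 104 mm outer diameter, wall 64 mm high, with a steel lid on it (64 to 73 mm above its foot, slightly domed) and a black knob 26 mm wide up to 93 mm above its foot. Loose, 0.5 to 1 kg with its lid; slides on the glass with friction of about 0.6 and stays where the push leaves it. Origin: centre of its underside, which stands on the glass; z up, its yaw means nothing.
- pot_lid: The lid of the sauce pot with its black knob, firmly seated: it moves with the pot. Origin: centre of the lid's underside, 64 mm above the pot's foot. Not to be touched.
- casserole: Big round steel casserole with lid on the left zone, 200 mm outer diameter, wall 58 mm high, lid 58 to 67 mm, black knob up to 87 mm above its foot; two loop handles at its +x and -x sides reach 136 mm from its axis. Full and heavy, stands fast. Origin: centre of its underside.
- saute_pan: Big round copper saute pan with steel lid on the right zone, 200 mm outer diameter, wall 56 mm high, black knob up to 85 mm; one long dark handle points outwards and forwards (at -2.1 rad from its own +x), reaching 252 mm from its axis and rising to 87 mm above its foot. Full and heavy, stands fast. Origin: centre of its underside. Between the walls of the two big pans there are 112 to 119 mm at the narrowest place, on the line between their origins.
- pepper_mill: Dark wooden pepper mill, 52 mm wide, 140 mm high, on a front corner of the hob. Origin: centre of its underside. Leave alone.
- salt_dish: Small white bowl, 72 mm across, 36 mm high, on a front corner of the hob. Origin: centre of its underside. Leave alone.
- oil_bottle: Green bottle, 60 mm wide, 190 mm high, on the worktop to the right of the hob. Origin: centre of its underside. Leave alone.
- sauce_bottle: Red bottle with white cap, 52 mm wide, 160 mm high, on the worktop to the right of the hob. Origin: centre of its underside. Leave alone.
- tasting_spoon: Steel spoon, 190 mm long, lying on the worktop to the right of the hob. Origin near the middle of its length. Leave alone.
- mixing_bowl: Steel bowl, 130 mm across, 60 mm high, on the worktop to the left of the hob. Origin: centre of its underside. Leave alone.
Things that resemble listed ones, but are neither listed nor needed, are in the scene too. Leave any orange look-alike of the sauce_pot alone.

How it is judged:
On the way:
1. the sauce pot is in the gap between the two big pans (x of sauce_pot in the frame of casserole between -0.02 and 0.02 m and y of sauce_pot in the frame of casserole between -0.18 and -0.14 m).
At the end, for the whole second after the job is handed in: The sauce pot stands upright and at rest on the glass with its centre within 18 mm of the rear zone's centre (its foot wholly inside the printed ring), and no other loose thing has moved by 20 mm or more (horizontal distance between sauce_pot and rear_zone below 0.018 m and height (world z) of sauce_pot between 0.003 and 0.009 m and angle between sauce_pot's own z axis and vertical below 0.05 rad and linear speed of sauce_pot below 0.01 m/s and distance of each of pepper_mill, salt_dish, oil_bottle, sauce_bottle, tasting_spoon, mixing_bowl from where it was at the start of the episode below 0.02 m); the robot touches nothing.
It fails at once if the sauce pot is lifted off the glass (its foot 6 mm or more above it) (height (world z) of sauce_pot above 0.012 m).
It fails at once if the sauce pot is tipped by more than 0.15 rad (angle between sauce_pot's own z axis and vertical above 0.15 rad).
It fails at once if the pot's lid or knob is touched (more than 1 N) (contact force between any of the fingers, the arm and pot_lid above 1 N).
It fails at once if the pot or the robot shoves against a big pan with more than 15 N (contact force between any of sauce_pot, the fingers, the arm and casserole above 15 N or contact force between any of sauce_pot, the fingers, the arm and saute_pan above 15 N).
It fails at once if a bystander is moved by 30 mm or more (distance of any of pepper_mill, salt_dish, oil_bottle, sauce_bottle, tasting_spoon, mixing_bowl from where it was at the start of the episode above 0.03 m).
It also fails if it takes over 48 s, if anything falls off the work surface, if the arm or the gripper's body presses on something with over 40 N, if the wrist force passes 120 N, or if a joint passes its speed limit or range.

ROBOT

A 6-joint arm with a two-finger parallel gripper is mounted at the origin on the work surface. World frame = base frame: x ahead of the robot, y to its left, z up, the work surface at z = 0. Lengths are in m, angles in rad, forces in N, time in s.
With the tool pointing down it reaches from about 0.35 to 0.775 m from the base axis. Payload 7.3 kg.
Tool frame: the origin (TCP) lies on the centre line of the jaws, within the pads' length; the fingertips stand 11 mm ahead of it and the grasp point (between the pads) lies 8 mm behind it; y points along the fingers, z is the direction in which the jaws open and shut, and the axes are right-handed (so a half turn about y gives the same grasp; the last joint's range is limited). The gripper opens to 92 mm and grips with 3 to 60 N. Pads are 19 mm wide; open, the fingers measure 130 mm over their backs; the gripper's body (75 mm by 190 mm) begins 47 mm behind the grasp point.
Start: joints at [1.027, 0.342, 1.524, -0, 1.275, -0.146], TCP at [0.203, 0.484, 0.238] pointing down, gripper open.
Joint ranges: [-2.53, 2.53], [-0.77, 2.02], [0.04, 2.7], [-1, 4.14], [0.28, 2.66], [-3.11, 3.11]. Speed limits (rad/s): [2.57, 2.57, 3.14, 3.14, 3.14, 3.14].

INTERFACE

Orientations are given as [roll, pitch, yaw] about the fixed x, y, z axes, in that order (R = Rz(yaw) Ry(pitch) Rx(roll)).
In Python, from cell import robot, cams gives the robot as it stands.
- The arm moves only by the tool apply_moves, never from a script. Its argument "plan" is a list of rows, each a list of 7 numbers: the shift along the tool's x, y, z in m, then the turn, a rotation vector about the tool's x, y, z in degrees, then the gripper command: -1 is fully open, 1 is shut, values between are in proportion. A call has exactly 5 rows; each row is the pose to reach, as a shift and turn from the pose commanded when the call began, along the tool's axes at that moment; what a row does not reach only later rows make up. A row lasts 1/8 s, in which the tool goes at most 62.5 mm and 10.7 degrees, less where a joint would pass 70% of its speed; a pose out of reach is approached as far as the arm can. A call with a gripper value outside its range is refused whole. The fingers move at their own pace and stop on an object; "squeeze" is the grip in N (left out, the last holds). Time passes only in rows, so rows that repeat a pose let the fingers close, or fill a call up. It gives the time, the measured TCP pose, the force and the opening at its end, in the units of the state.
- robot.observe(): the state, without advancing time (a new reading comes with each control period).
- cams.read_camera(name): name is "scene" or "top" or "wrist"; returns the picture (400x640x3 uint8, blue, green, red); there is no depth.
- cams.calibration(name): a dict with "fx", "fy", "cx", "cy" (pixels), "dist" ([k1, k2, p1, p2, k3] as OpenCV has them; the pictures are not rectified), "extrinsics" (4x4, takes a point from world to camera coordinates); the wrist camera has in their place "T_tool_cam" (4x4, takes a point from camera to tool coordinates, whose origin is the TCP and whose axes are the tool frame's). Camera axes: x right, y up, looking along -z (the intrinsics and any distortion apply to the point x, -y, -z); pixel columns grow to the right and rows downward; lengths in m; the calibration is good to about 2 mm. A picture is of the moment at which its call begins: read the wrist's pose just before it. calibration takes no time and is no camera call.
- robot.hand_in(): hands the job in, once; it reports no verdict.
The state is a dict: "time": time; "qpos": joint angles; "qvel": joint speeds; "joint_efforts": joint torques, N m; "tool_pos": TCP position; "tool_rot": TCP orientation; "contact_force": force on the tool from outside, world axes, zero at the start; "torque": the same for the moment, N m; "opening": finger opening in m.
Only numpy, scipy, OpenCV 4.12 (cv2) and the standard library are available. Lean on these libraries where they do the work, as an engineer would, in place of code of your own. Each camera call takes 0.05 s, during which the arm holds its last target. There are 200 camera calls.

## Working session

There is one attempt and no reset: what is moved stays moved. The work goes in short steps, Python scripts to look and compute and a tool call to move; the robot and the scene stay as the last step left them, time stands still between calls to the robot, and variables do not carry over. Pictures are saved under pics/ and viewed, about 8 in all and at most 12, crops included, and the job is handed in when it is done.

Besides the shell and the picture viewer there is one more tool, called after ">>>" as name(argument=value, ...) on one line, values as JSON. apply_moves: Moves the arm, as the interface text tells. Its arguments: {"type":"object","properties":{"plan":{"type":"array","items":{"type":"array","items":{"type":"number"}}},"squeeze":{"type":"number"}},"required":["plan"]}

```bash
mkdir -p pics; ls; python3 - <<'E'
from cell import robot,cams
import cv2,numpy as np
s=robot.observe();print(s)
for n in("top","scene"):
    cv2.imwrite(f"pics/{n}0.png",cams.read_camera(n));print(cams.calibration(n))
print(cams.calibration("wrist"))
E
```

```text
pics
{'time': 0.0, 'qpos': array([ 1.02701337e+00,  3.42706187e-01,  1.52502231e+00,  1.98793831e-06,
        1.27542479e+00, -1.45983781e-01]), 'qvel': array([ 0.00054445,  0.00025952, -0.00041199,  0.00167375,  0.0019132 ,
        0.00209705]), 'joint_efforts': array([-1.27843330e-03, -4.31239164e+01, -2.44216543e+01,  7.17010559e-02,
        5.58729633e-02, -1.11379027e-04]), 'tool_pos': array([0.20314116, 0.48367088, 0.2370517 ]), 'tool_rot': array([-1.57234008e+00,  2.28898836e-04, -3.97799928e-01]), 'contact_force': array([-0.45729141, -0.27062047, -0.47717402]), 'torque': array([ 0.00329227,  0.00884386, -0.01845791]), 'opening': 0.09195956600735807}
{'fx': 435.6618313122635, 'fy': 435.6618313122635, 'cx': 319.6419386355134, 'cy': 198.47056417423795, 'dist': array([-0.04633129,  0.        ,  0.        ,  0.        ,  0.        ]), 'extrinsics': array([[ 0.02543331, -0.99963328,  0.00929827, -0.09269686],
       [ 0.9859277 ,  0.02661974,  0.16503927, -0.49446694],
       [-0.16522627,  0.00496993,  0.98624317, -1.39969668],
       [ 0.        ,  0.        ,  0.        ,  1.   
[... 294 characters left out ...]
.44961236,  0.84312365,  0.12879179],
       [ 0.43359245, -0.72332099,  0.53740518, -2.08579808],
       [ 0.        ,  0.        ,  0.        ,  1.        ]])}
{'fx': 320.2112319067178, 'fy': 320.2112319067178, 'cx': 316.0080907701294, 'cy': 197.3756889550508, 'dist': array([-0.02022023,  0.        ,  0.        ,  0.        ,  0.        ]), 'T_tool_cam': array([[-8.90257162e-04, -9.56019842e-01, -2.93300647e-01,
        -8.06237342e-02],
       [-5.68734574e-04,  2.93301199e-01, -9.56019918e-01,
        -1.46337936e-01],
       [ 9.99999442e-01, -6.84293361e-04, -8.04835031e-04,
        -8.96549079e-04],
       [ 0.00000000e+00,  0.00000000e+00,  0.00000000e+00,
         1.00000000e+00]])}
```

View pics/top0.png

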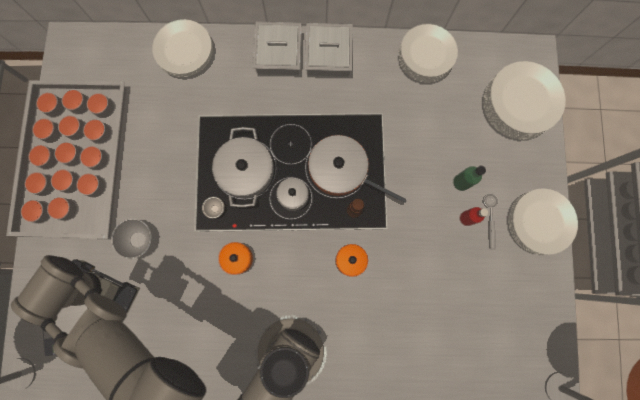

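View pics/scene0.png

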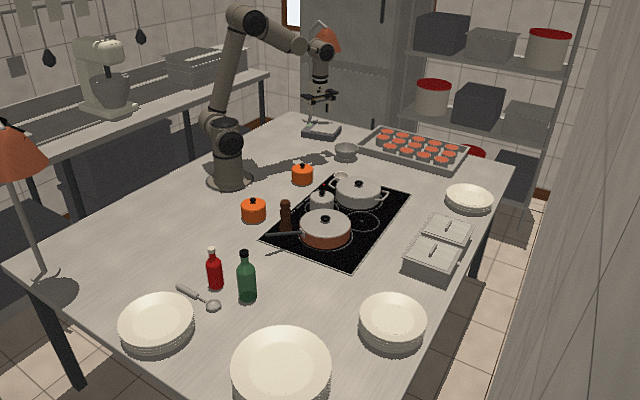

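Top view candidates for the pot: the steel pot at (292,193), and orange look-alikes at (235,258) and (352,260), which I'll leave alone. The big pans are the casserole at (242,166) and the saute pan at (338,162). The rear ring is around (291,144). The steel pot inside the front ring is the one, so I'll check it in a close crop.

```bash
cat > h.py <<'E'
from cell import robot,cams
import cv2,numpy as np
from scipy.spatial.transform import Rotation as Rn
def pose():
    s=robot.observe();T=np.eye(4);T[:3,:3]=Rn.from_euler('xyz',s['tool_rot']).as_matrix();T[:3,3]=s['tool_pos'];return T,s
def cam(n,T=None):
    c=cams.calibration(n);K=np.array([[c['fx'],0,c['cx']],[0,c['fy'],c['cy']],[0,0,1.]])
    E=c['extrinsics'] if 'extrinsics' in c else np.linalg.inv(T@c['T_tool_cam'])
    return K,c['dist'],np.diag([1,-1,-1,1.])@E
def w2p(P,C):
    K,d,E=C;return cv2.projectPoints(np.array(P,float).reshape(-1,1,3),cv2.Rodrigues(E[:3,:3])[0],E[:3,3],K,d)[0][:,0]
def p2w(uv,z,C):
    K,d,E=C;z=np.broadcast_to(z,(len(uv),));u=cv2.undistortPoints(np.array(uv,float).reshape(-1,1,2),K,d)[:,0]
    r=np.c_[u,np.ones(len(u))]@E[:3,:3];o=-E[:3,:3].T@E[:3,3]
    return o+r*((z-o[2])/r[:,2])[:,None]
E
python3 - <<'E'
from h import *
im=cv2.imread("pics/top0.png");c=im[110:235,190:390]
cv2.imwrite("pics/crop.png",cv2.resize(c,None,fx=4,fy=4,interpolation=cv2.INTER_CUBIC))
C=cam("top")
n="hobcorners4 rear sauceknob cassknob sauteknob".split()
uv=[(199,116),(382,115),(386,229),(196,230),(291,144),(292,191),(241.5,165),(338.5,162.5)]
print(np.round(p2w(uv,[.006]*5+[.099,.093,.091],C),3))
E
```

```text
[[ 0.785  0.351  0.006]
 [ 0.806 -0.292  0.006]
 [ 0.405 -0.305  0.006]
 [ 0.384  0.332  0.006]
 [ 0.691  0.024  0.006]
 [ 0.509  0.009  0.099]
 [ 0.591  0.176  0.093]
 [ 0.608 -0.138  0.091]]
```

View pics/crop.png

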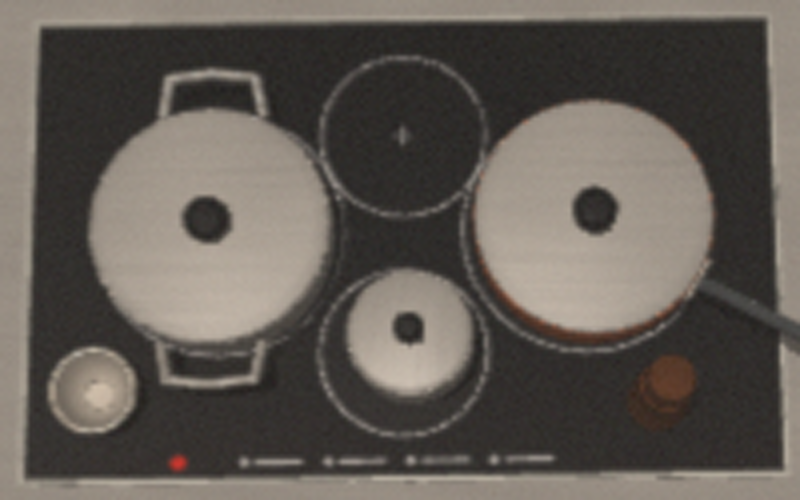

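```bash
python3 - <<'E'
from h import *
C=cam("top")
uv=np.array([(40,27),(766,18),(784,468),(26,478),(402.5,135),(404,350),(408,326),(207,218),(595,209),(411,333),(211,226),(593,215)],float)
uv=(uv+.5)/4-.5+[190,110]
z=[.006]*6+[.096,.090,.088,.076,.069,.067]
for n,p in zip("c1 c2 c3 c4 rear front sknob cknob pknob slid clid plid".split(),p2w(uv,z,C)):print(n,np.round(p,4))
E
```

```text
c1 [0.7834 0.3488 0.006 ]
c2 [ 0.8093 -0.2885  0.006 ]
c3 [ 0.4127 -0.3042  0.006 ]
c4 [0.3872 0.3318 0.006 ]
rear [0.6934 0.0269 0.006 ]
front [0.5046 0.0186 0.006 ]
sknob [0.5089 0.0105 0.096 ]
cknob [0.5945 0.1768 0.09  ]
pknob [ 0.6111 -0.1372  0.088 ]
slid [0.5069 0.0091 0.076 ]
clid [0.593  0.1769 0.069 ]
plid [ 0.6113 -0.1367  0.067 ]
```

```bash
cat >> h.py <<'E'
def goal(x,y,z,yaw,tilt):
    T,s=pose();R=Rn.from_euler('xyz',[-np.pi/2,0,yaw])*Rn.from_euler('z',-tilt,degrees=True)
    d=T[:3,:3].T@(np.array([x,y,z])-T[:3,3]);r=(Rn.from_matrix(T[:3,:3]).inv()*R).as_rotvec(degrees=True)
    print(np.round(d,4),np.round(r,2),'t',s['time'],s['tool_pos'].round(4),s['tool_rot'].round(4),s['contact_force'].round(1),s['opening'])
E
python3 -c "
from h import *
goal(.41,.003,.16,.08,15)"
```

```text
[ 0.3769  0.0776 -0.363 ] [  3.66 -27.21 -14.74] t 0.1 [0.2032 0.4837 0.2371] [-1.5721e+00  2.0000e-04 -3.9780e-01] [-0.1  0.4 -0.4] 0.09182663736004104
```

>>> apply_moves(plan=[[0.042,0.006,-0.04,0.4,-3,-1.6,-0.1],[0.083,0.012,-0.08,0.8,-6,-3.2,-0.1],[0.125,0.02,-0.12,1.2,-9,-4.9,-0.1],[0.167,0.03,-0.16,1.6,-12,-6.5,-0.1],[0.208,0.04,-0.2,2,-15,-8.2,-0.1]])

```text
time: 0.72
tool_pos: [0.318, 0.2174, 0.1974]
tool_rot: [-1.555, -0.147, -0.134]
contact_force: [0.9, 0.0, 0.7]
opening: 0.0512
```

```bash
python3 -c "
from h import *
goal(.41,.003,.16,.08,15)"
```

```text
[ 0.1131  0.0515 -0.201 ] [  1.59 -12.08  -6.43] t 0.725 [0.318  0.2174 0.1974] [-1.555  -0.1475 -0.1343] [0.9 0.  0.7] 0.05122376305457364
```

>>> apply_moves(plan=[[0.025,0.011,-0.045,0.4,-3,-1.6,-0.1],[0.05,0.022,-0.09,0.8,-6,-3.2,-0.1],[0.08,0.036,-0.14,1.2,-9,-4.8,-0.1],[0.113,0.051,-0.2,1.6,-12,-6.4,-0.1],[0.113,0.051,-0.2,1.6,-12,-6.4,-0.1]])

```text
time: 1.35
tool_pos: [0.4096, 0.0023, 0.16]
tool_rot: [-1.57, -0.26, 0.072]
contact_force: [0.3, -0.2, -0.0]
opening: 0.0505
```

```bash
python3 - <<'E'
from h import *
T,s=pose();im=cams.read_camera("wrist");np.save("T1.npy",T);C=cam("wrist",T)
goal(.416,.0026,.09,.08,15)
cv2.imwrite("pics/w1.png",im)
th=np.linspace(0,2*np.pi,60);o=np.array([.508,.010])
def circ(c,r,z,col):
    for p in w2p([[c[0]+r*np.cos(t),c[1]+r*np.sin(t),z] for t in th],C): cv2.circle(im,tuple(int(v) for v in p),1,col,-1)
circ((.508,.010),.052,.006,(0,0,255));circ((.508,.010),.013,.099,(0,0,255))
circ((.594,.177),.1,.064,(0,255,0));circ((.611,-.137),.1,.062,(0,255,0));circ((.693,.0262),.07,.006,(255,255,0))
cv2.imwrite("pics/w1o.png",im)
E
```

```text
[-0.0119  0.0692 -0.0003] [ 0.08 -0.42 -0.13] t 1.4 [0.4098 0.0024 0.1599] [-1.5702 -0.2596  0.0724] [1.7 0.7 0.4] 0.050521248851118354
```

View pics/w1o.png

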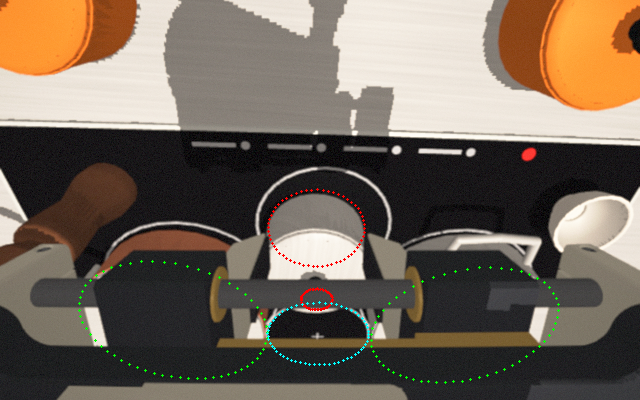

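The wrist overlay agrees with the measurements: predicted and seen pot foot coincide at about (317,228), and the rear ring at about (318,335). I'll descend in front of the pot.

>>> apply_moves(plan=[[-0.008,0.045,0,0,-0.4,0,-0.1],[-0.016,0.08,0,0,-0.4,0,-0.1],[-0.022,0.105,0,0,-0.4,0,-0.1],[-0.025,0.1175,0,0,-0.4,0,-0.1],[-0.025,0.1175,0,0,-0.4,0,-0.1]])

```text
time: 2.02
tool_pos: [0.4166, 0.006, 0.0442]
tool_rot: [-1.569, -0.255, 0.084]
contact_force: [0.5, 0.4, 0.7]
opening: 0.0507
```

```bash
python3 -c "
from h import *
goal(.4455,.005,.040,.08,15)
goal(.4655,.0065,.040,.08,15)"
```

```text
[ 0.0267  0.0113 -0.0034] [-0.15  0.2  -0.38] t 2.025 [0.4166 0.006  0.0442] [-1.5691 -0.2551  0.0837] [0.5 0.4 0.7] 0.05065642725217268
[ 0.0461  0.0164 -0.0036] [-0.15  0.2  -0.38] t 2.025 [0.4166 0.006  0.0442] [-1.5691 -0.2551  0.0837] [0.5 0.4 0.7] 0.05065642725217268
```

>>> apply_moves(plan=[[0.012,0.006,-0.002,0,0,0,-0.1],[0.021,0.009,-0.003,0,0,0,-0.1],[0.027,0.0113,-0.0034,0,0,0,-0.1],[0.031,0.0124,-0.0034,0,0,0,-0.1],[0.031,0.0124,-0.0034,0,0,0,-0.1]])

```text
time: 2.65
tool_pos: [0.4499, 0.005, 0.0401]
tool_rot: [-1.57, -0.256, 0.083]
contact_force: [0.4, 0.5, -0.1]
opening: 0.0503
```

```bash
python3 - <<'E'
from h import *
goal(.4705,.0065,.040,.08,15)
T,s=pose();im=cams.read_camera("wrist");C=cam("wrist",T)
th=np.linspace(0,2*np.pi,60)
def circ(c,r,z,col):
    for p in w2p([[c[0]+r*np.cos(t),c[1]+r*np.sin(t),z] for t in th],C): cv2.circle(im,tuple(int(v) for v in p),1,col,-1)
circ((.508,.010),.052,.006,(0,0,255));circ((.508,.010),.052,.07,(0,0,255))
circ((.693,.0262),.07,.006,(255,255,0))
cv2.imwrite("pics/w2o.png",im)
E
```

```text
[ 0.02    0.0053 -0.0002] [-0.12  0.19 -0.35] t 2.65 [0.4499 0.005  0.0401] [-1.5696 -0.2557  0.0834] [ 0.4  0.5 -0.1] 0.05030541921269213
```

View pics/w2o.png

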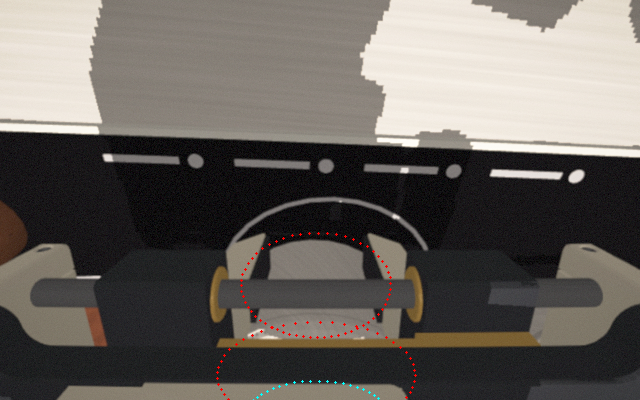

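The pot sits between the fingertips, centred at about column 317, and contact is imminent. I'll start a slow push and watch the force.

>>> apply_moves(plan=[[0.004,0.001,0,0,0,0,-0.1],[0.008,0.002,0,0,0,0,-0.1],[0.012,0.003,0,0,0,0,-0.1],[0.016,0.0042,0,0,0,0,-0.1],[0.02,0.0053,0,0,0,0,-0.1]])

```text
time: 3.32
tool_pos: [0.4703, 0.0069, 0.0398]
tool_rot: [-1.569, -0.255, 0.083]
contact_force: [-3.2, -0.4, 0.4]
opening: 0.051
```

```bash
python3 - <<'E'
from h import *
T,s=pose();goal(.51,.0115,.040,.08,15)
im=cams.read_camera("top");cv2.imwrite("pics/t2.png",im[110:235,190:390].repeat(4,0).repeat(4,1))
E
```

```text
[0.0387 0.0099 0.0013] [-0.13  0.19 -0.39] t 3.325 [0.4703 0.0069 0.0398] [-1.5693 -0.255   0.0834] [-3.2 -0.4  0.4] 0.05096342572953776
```

View pics/t2.png

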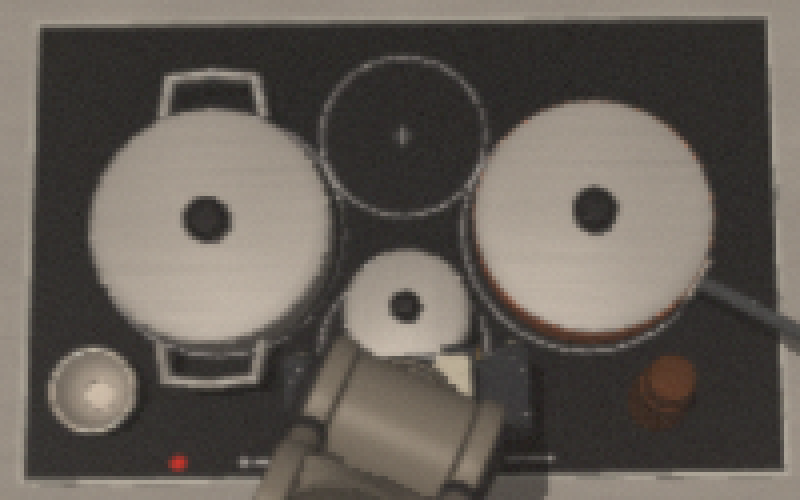

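Pushing works: the knob moved from crop (408,327) to (405,305) at about 3 N. I'll track knobs by centroid from here.

```bash
cat >> h.py <<'E'
def knob(im,x,y,z,C):
    u,v=w2p([[x,y,z]],C)[0].round().astype(int);r=7
    g=255.-cv2.cvtColor(im[v-r:v+r+1,u-r:u+r+1],cv2.COLOR_BGR2GRAY);w=np.clip(g-175,0,40)
    yy,xx=np.mgrid[-r:r+1,-r:r+1];w=w*(xx**2+yy**2<=49)
    return p2w([(u+(w*xx).sum()/w.sum(),v+(w*yy).sum()/w.sum())],z,C)[0][:2]
def track(x,y):
    C=cam("top");im=cams.read_camera("top")
    a=knob(im,.594,.177,.09,C);b=knob(im,.611,-.137,.088,C);p=knob(im,x,y,.096,C)
    n=(a-b)/np.linalg.norm(a-b);print('cass',a.round(4),'pan',b.round(4),'pot',p.round(4),'dist',np.linalg.norm(a-b).round(4),'pot off mid (along gap line, + left)',((p-(a+b)/2)@n).round(4))
E
python3 - <<'E'
from h import *
track(.528,.0125)
im=cv2.imread("pics/top0.png");print(knob(im,.508,.01,.096,cam("top")))
T,s=pose();f=T[:3,:3]@[1,0,0];print(f)
goal(.51,.0115,.040,.08,15);goal(.545,.0154,.040,.08,15)
E
```

```text
cass [0.5935 0.1769] pan [ 0.6106 -0.1374] pot [0.5255 0.0127] dist 0.3148 pot off mid (along gap line, + left) -0.0029
[0.50757707 0.00970123]
[0.96395255 0.08063712 0.25356091]
[0.038  0.01   0.0015] [-0.11  0.19 -0.31] t 3.425 [0.471  0.0067 0.04  ] [-1.5698 -0.2564  0.0835] [-1.8  0.7 -1.3] 0.05043886425766558
[0.072  0.0189 0.0025] [-0.11  0.19 -0.31] t 3.425 [0.471  0.0067 0.04  ] [-1.5698 -0.2564  0.0835] [-1.8  0.7 -1.3] 0.05043886425766558
```

>>> apply_moves(plan=[[0.007,0.0018,0.0002,0,0,0,-0.1],[0.014,0.0036,0.0003,0,0,0,-0.1],[0.021,0.0054,0.0004,0,0,0,-0.1],[0.028,0.0072,0.0005,0,0,0,-0.1],[0.034,0.0088,0.0006,0,0,0,-0.1]])

```text
time: 4.05
tool_pos: [0.5058, 0.0103, 0.04]
tool_rot: [-1.57, -0.256, 0.083]
contact_force: [-3.5, 0.5, -1.0]
opening: 0.0505
```

```bash
python3 - <<'E'
from h import *
T,s=pose();track(s['tool_pos'][0]+.0545,s['tool_pos'][1]+.006)
goal(.53,.0124,.040,.08,15);goal(.545,.0138,.040,.08,15)
E
```

```text
cass [0.5936 0.1769] pan [ 0.6105 -0.1374] pot [0.5604 0.0162] dist 0.3148 pot off mid (along gap line, + left) -0.0012
[0.0225 0.0062 0.0003] [-0.1   0.18 -0.27] t 4.1 [0.5068 0.0102 0.0403] [-1.5699 -0.2571  0.0833] [-1.9  0.8 -1.3] 0.05017781862237623
[0.0371 0.01   0.0004] [-0.1   0.18 -0.27] t 4.1 [0.5068 0.0102 0.0403] [-1.5699 -0.2571  0.0833] [-1.9  0.8 -1.3] 0.05017781862237623
```

>>> apply_moves(plan=[[0.007,0.0019,0.0001,0,0,0,-0.1],[0.014,0.0038,0.0002,0,0,0,-0.1],[0.021,0.0056,0.0003,0,0,0,-0.1],[0.028,0.0075,0.0004,0,0,0,-0.1],[0.035,0.0095,0.0004,0,0,0,-0.1]])

```text
time: 4.72
tool_pos: [0.5419, 0.0137, 0.0398]
tool_rot: [-1.57, -0.256, 0.083]
contact_force: [-6.4, -0.2, 2.7]
opening: 0.0503
```

```bash
python3 - <<'E'
from h import *
T,s=pose();track(s['tool_pos'][0]+.0545,s['tool_pos'][1]+.006)
goal(.575,.0160,.040,.08,15)
E
```

```text
cass [0.5935 0.1769] pan [ 0.6105 -0.1374] pot [0.5963 0.0197] dist 0.3147 pot off mid (along gap line, + left) 0.0002
[ 0.0309  0.0082 -0.0003] [-0.09  0.18 -0.25] t 4.775 [0.5431 0.0136 0.0401] [-1.57   -0.2575  0.0832] [-2.4  0.3 -1. ] 0.050347113203904725
```

>>> apply_moves(plan=[[0.006,0.0016,-0.0001,0,0,0,-0.1],[0.012,0.0032,-0.0002,0,0,0,-0.1],[0.019,0.005,-0.0004,0,0,0,-0.1],[0.026,0.0068,-0.0006,0,0,0,-0.1],[0.033,0.0088,-0.0007,0,0,0,-0.1]])

```text
time: 5.4
tool_pos: [0.5756, 0.0159, 0.0396]
tool_rot: [-1.569, -0.255, 0.083]
contact_force: [-6.9, 0.0, 4.0]
opening: 0.0505
```

```bash
python3 - <<'E'
from h import *
T,s=pose();track(s['tool_pos'][0]+.0545,s['tool_pos'][1]+.006)
goal(.61,.0180,.040,.08,15)
E
```

```text
cass [0.5936 0.1769] pan [ 0.6105 -0.1374] pot [0.6293 0.0218] dist 0.3148 pot off mid (along gap line, + left) 0.0006
[ 0.0322  0.0083 -0.0006] [-0.1   0.18 -0.27] t 5.45 [0.5768 0.0158 0.0399] [-1.5698 -0.257   0.0833] [-2.8 -0.2  0.8] 0.05052977894500534
```

>>> apply_moves(plan=[[0.006,0.0016,-0.0001,0,0,0,-0.1],[0.012,0.0032,-0.0001,0,0,0,-0.1],[0.019,0.005,-0.0002,0,0,0,-0.1],[0.026,0.0068,-0.0002,0,0,0,-0.1],[0.033,0.0086,-0.0002,0,0,0,-0.1]])

```text
time: 6.08
tool_pos: [0.6094, 0.0185, 0.0396]
tool_rot: [-1.569, -0.255, 0.083]
contact_force: [-5.0, -0.9, 3.4]
opening: 0.0504
```

```bash
python3 - <<'E'
from h import *
T,s=pose();track(s['tool_pos'][0]+.0545,s['tool_pos'][1]+.006)
goal(.638,.0202,.040,.08,15)
E
```

```text
cass [0.5936 0.1768] pan [ 0.6105 -0.1374] pot [0.663  0.0245] dist 0.3147 pot off mid (along gap line, + left) 0.0015
[ 0.0266  0.0068 -0.0005] [-0.11  0.18 -0.29] t 6.125 [0.6106 0.0185 0.0398] [-1.5698 -0.2568  0.0832] [-1.5  0.4 -0.8] 0.050456089151502556
```

>>> apply_moves(plan=[[0.007,0.0018,-0.0001,0,0,0,-0.1],[0.014,0.0036,-0.0002,0,0,0,-0.1],[0.021,0.0054,-0.0003,0,0,0,-0.1],[0.0275,0.0071,-0.0004,0,0,0,-0.1],[0.0275,0.0071,-0.0004,0,0,0,-0.1]])

```text
time: 6.75
tool_pos: [0.6388, 0.0204, 0.0397]
tool_rot: [-1.57, -0.257, 0.083]
contact_force: [-0.9, 0.6, -0.1]
opening: 0.0507
```

```bash
python3 - <<'E'
from h import *
T,s=pose();track(s['tool_pos'][0]+.0545,s['tool_pos'][1]+.006)
goal(.57,.0147,.040,.08,15)
E
```

```text
cass [0.5935 0.1769] pan [ 0.6105 -0.1373] pot [0.6925 0.0262] dist 0.3147 pot off mid (along gap line, + left) 0.0016
[-0.0666 -0.0177  0.    ] [-0.1   0.18 -0.25] t 6.8 [0.6387 0.0204 0.0398] [-1.5698 -0.2574  0.0832] [-0.5  0.5  0.9] 0.05038951529772991
```

Knob reading: pot at (0.6925, 0.0262), against the rear zone at (0.693, 0.0265). I'll back off the same way, then raise the tool and check.

>>> apply_moves(plan=[[-0.01,-0.0027,0,0,0,0,-0.1],[-0.025,-0.0067,0,0,0,0,-0.1],[-0.05,-0.0133,0,0,0,0,-0.1],[-0.09,-0.024,0,0,0,0,-0.1],[-0.13,-0.0347,0,0,0,0,-0.1]])

```text
time: 7.42
tool_pos: [0.5023, 0.009, 0.0407]
tool_rot: [-1.57, -0.257, 0.083]
contact_force: [-0.1, -0.6, 0.2]
opening: 0.0505
```

>>> apply_moves(plan=[[-0.004,-0.02,0,0,0,0,-0.1],[0,-0.07,0,0,0,0,-0.1],[0,-0.12,0,0,0,0,-0.1],[0,-0.16,0,0,0,0,-0.1],[0,-0.16,0,0,0,0,-0.1]])

```text
time: 8.05
tool_pos: [0.4644, 0.0053, 0.1985]
tool_rot: [-1.572, -0.263, 0.084]
contact_force: [0.6, -1.1, 0.0]
opening: 0.0505
```

```bash
python3 - <<'E'
from h import *
goal(.5,.0,.2,.08,15);track(.6925,.0262)
im=cams.read_camera("top");cv2.imwrite("pics/t3.png",im[110:235,190:390].repeat(4,0).repeat(4,1))
E
```

```text
[ 0.0343  0.0076 -0.0083] [0.01 0.2  0.08] t 8.05 [0.4644 0.0053 0.1985] [-1.5718 -0.2633  0.0836] [ 0.6 -1.1  0. ] 0.050504846865693245
cass [0.5935 0.1769] pan [ 0.6105 -0.1373] pot [0.6929 0.0263] dist 0.3147 pot off mid (along gap line, + left) 0.0015
```

View pics/t3.png

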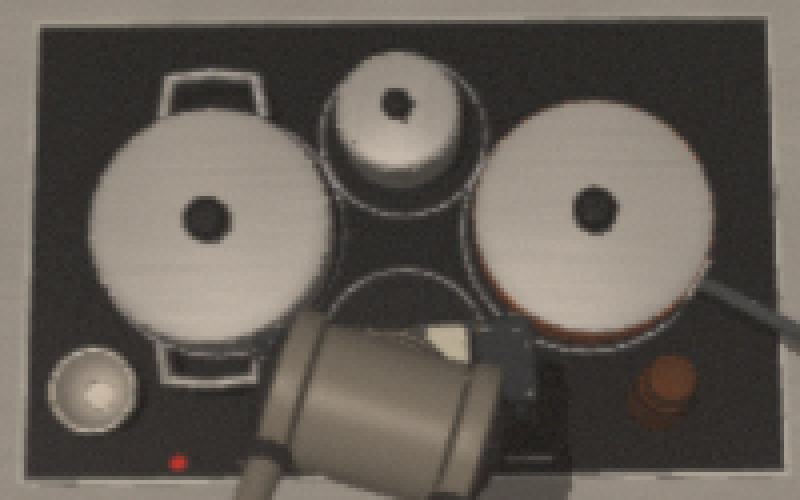

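The pot stands in the rear ring, with its knob at crop (397,103); the apparent offset is parallax from its height. The other things on the hob are where they were, and the robot is clear.

```bash
python3 -c "
from h import *
print(robot.hand_in())"
```

```text
the job is handed in; nothing more can be done
None
```

The sauce pot is on the rear cooking zone, and I handed the job in at about 8 s of the 48 s allowed. The hand-in gives no verdict.

I pushed the pot low on its wall with two half-open fingertips. The tool was tilted back 15° to stay clear of the lid. The pot went through the gap within about 1 mm of its middle; the force read at the end of each push was at most about 8 N.

- **Final position:** after backing off, the top camera put the pot at (0.693, 0.026). The rear zone is at about (0.693, 0.0265), so the error is about 1 mm, plus roughly 2 mm of calibration.
- **Surroundings:** the big pans read the same positions throughout. In the last crop the pepper mill and salt dish looked unmoved. The bottles, spoon and mixing bowl were outside that crop, but the arm did not work near the bottles or spoon, and it felt no contact on its first move, the only one near the mixing bowl.
- **Robot:** it was clear of everything at hand-in.

No check failed or disagreed.

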